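# Open the bayonet lid of the tilted specimen canister

## Task

Open the specimen canister that leans towards you in its stand: turn its lid anticlockwise by the bar until the hidden lugs reach their slots, then draw it straight out along the canister's axis. Set the lid down, without dropping it, bar upwards in the flat steel tray, clear of the tray's rim, let go of it, and leave the things round about where they are.

Things in the scene. Friction and masses are not known exactly. Their poses are not given: they have to be found in the camera images.
- canister: Round aluminium canister, 84 mm across, 112 mm long, fixed in a grey stand (foot 150 x 130 mm); its axis leans 25 degrees from vertical, mouth towards the robot, give or take the stand's yaw. Origin: centre of its open mouth, 165 mm above the worktop; z runs along the canister's axis, outwards.
- mouth (a point): Same point and axes as the canister. In the mouth, hidden by the lid, is a fixed bayonet ring: a 10 mm thick flange with two slots half a turn apart, fitted at an angle that no listed pose tells. The lugs have up to 7 degrees of room each way in the slots; nothing stops the lid there, and turned 10 degrees farther it is caught again. Clockwise it meets a stop.
- lid: Grey plastic bayonet lid, loose, about 120 g: plate 72 mm across, 6 mm thick; grip bar on top; below, a plug 46 mm across, 20 mm deep with two outward lugs, half a turn apart, at its foot. Origin: on its axis at the plate's underside (at the mouth centre when closed); z up its axis, x along the bar, y across it. Upright on a flat surface it stands on its plug, origin 20 mm above that surface.
- lid_grip (a point): Point on the lid's axis 29 mm above its origin, in the grip bar: bar 56 mm long (x), 12 mm wide (y), top 33 mm above the lid's origin. Closed, the lid has 3 mm of play along the axis. Turned anticlockwise seen from outside (about +z) by 29 to 80 degrees, not known beforehand, its lugs reach the slots and it draws out freely; after 20 mm it is clear.
- tray: Flat open steel tray fixed on the worktop, 150 x 150 mm outside, rim 12 mm high, wall and floor 3 mm thick. Origin: centre of its underside, on the worktop
- plaster_tape_2: Bystander: roll of skin-coloured plaster tape lying flat, 60 mm across, 25 mm high; origin at the centre of its underside
- dropper_2: Bystander: brown dropper bottle, 34 mm across, 102 mm tall; origin at the centre of its underside
- rubber_stamp: Bystander: rubber stamp with an upright handle, 24 x 48 x 67 mm; origin at the centre of its underside
- stapler: Bystander: blue stapler, 135 x 36 x 47 mm; origin at the centre of its underside
Not all that is in view belongs to the job. Of the things that look like the lid, the middle-sized one is meant.

How it is judged:
By the outcome, as a careful person would: the job done as asked, in the order asked, and still so for the second after the job is handed in, with the robot touching nothing.
It also fails if it takes over 48 s, if anything falls off the work surface, if the arm or the gripper's body presses on something with over 40 N, if the wrist force passes 120 N, or if a joint passes its speed limit or range.

## Robot

A 6-joint arm with a two-finger parallel gripper is mounted at the origin on a cart in front of the work surface, level with it; the furniture and walls round the work are solid. World frame = base frame: x ahead of the robot, y to its left, z up, the work surface at z = 0. Lengths are in m, angles in rad, forces in N, time in s.
With the tool pointing down it reaches from about 0.3 to 0.85 m from the base axis. Payload 4.2 kg.
Tool frame: the origin (TCP) lies between the finger pads; the fingertips stand bot.tip_reach ahead of it and the grasp point (between the pads) is the TCP (bot.tip_reach is the distance from the TCP to the fingertips, in m); z points along the fingers, y is the line along which they close (so a half turn about z gives the same grasp; the last joint's range is limited). The gripper opens to 91 mm and grips with 3 to 60 N. Pads are 32 mm wide; open, the fingers measure 118 mm over their backs; the gripper's body (76 mm by 178 mm) begins 60 mm behind the grasp point.
Start: joints at [-1.31, 0.32, 1.565, -0, 1.257, -0.02], TCP at [0.159, -0.552, 0.233] pointing down, gripper open.
Joint ranges: [-3.11, 3.11], [-0.84, 2.01], [0.21, 2.61], [-1.34, 4.49], [0.05, 2.63], [-2.56, 2.56]. Speed limits (rad/s): [2.57, 2.57, 3.14, 3.14, 3.14, 3.14].

## Interface

Orientations are given as a rotation vector (axis times angle).
In Python, from bench import bot, cams gives the robot as it stands.
- The arm moves only by the tool apply_moves, never from a script. Its argument "increments" is a list of rows, each an object with "fingers": the finger opening in mm, from 0 to 91.2; "slide": the shift along the tool's x, y, z in mm, a list of three; "angular": the turn, a rotation vector about the tool's x, y, z in rad, a list of three. In form: [{"fingers": fingers, "slide": [x, y, z], "angular": [wx, wy, wz]}, ...]. A call has 1 to 12 rows; each row is the pose to reach, as a shift and turn from the pose commanded when the call began, along the tool's axes at that moment; what a row does not reach only later rows make up. A row lasts 1/10 s, in which the tool goes at most 50 mm and 8.59 degrees, less where a joint would pass 70% of its speed; a pose out of reach is approached as far as the arm can. A call with a gripper value outside its range is refused whole. The fingers move at their own pace and stop on an object; the grip force is fixed at half the most. Time passes only in rows, so rows that repeat a pose let the fingers close. It gives the time, the measured TCP pose, the force, the opening and the grip force at its end, in the units of the state.
- bot.observe(): the state, without advancing time (a new reading comes with each control period).
- cams.camera(name): name is "scene" or "top"; returns (picture, depth): 420x560x3 uint8, red, green, blue; 420x560 float32, m along the optical axis (not along the pixel's ray), 0 where there is no reading.
- cams.camera_info(name): a dict with "fx", "fy", "cx", "cy" (pixels), "R" (3x3) and "t" (3): a world point X has camera coordinates R X + t. Camera axes: x right, y down, z forward; pixel columns grow to the right and rows downward; lengths in m; the calibration is good to about 2 mm. A picture is of the moment at which its call begins. camera_info takes no time and is no camera call.
- bot.job_done(): hands the job in; it is judged then, once.
The state is a dict: "clock": time; "joint_positions": joint angles; "dq": joint speeds; "joint_efforts": joint torques, N m; "ee_pos": TCP position; "tool_rot": TCP orientation; "force": force on the tool from outside, world axes, zero at the start; "torque": the same for the moment, N m; "finger_gap": opening from 0.0 (shut) to 1.0 (fully open); "finger_force": force on a finger pad.
Only numpy, scipy, OpenCV 4.12 (cv2) and the standard library are available. Lean on these libraries where they do the work, as an engineer would, in place of code of your own. Each camera call takes 0.05 s, during which the arm holds its last target. There are 200 camera calls.

## Working session

There is one attempt and no reset: what is moved stays moved. The work goes in short steps, Python scripts to look and compute and a tool call to move; the robot and the scene stay as the last step left them, time stands still between calls to the robot, and variables do not carry over. Pictures are saved under pics/ and viewed, at most 10 in all, crops included, and the job is handed in when it is done.

Besides the shell and the picture viewer there is one more tool, called after "Request:" by a JSON object that holds its "method" and its "body", one argument or row to a line. apply_moves: Moves the arm, as the interface text tells. Its arguments: {"type":"object","properties":{"increments":{"type":"array","items":{"type":"object","properties":{"fingers":{"type":"number"},"slide":{"type":"array","items":{"type":"number"}},"angular":{"type":"array","items":{"type":"number"}}}}}},"required":["increments"]}

```bash
mkdir -p pics; ls; python3 - <<'E'
from bench import bot,cams
import numpy as np,cv2
for n in("scene","top"):
    p,d=cams.camera(n); cv2.imwrite(f"pics/{n}0.png",p[:,:,::-1]); np.savez(f"{n}0.npz",p=p,d=d)
    i=cams.camera_info(n); print(n,{k:np.round(v,3).tolist() for k,v in i.items()})
print(bot.observe(),bot.tip_reach)
E
```

```text
pics
scene {'fx': 518.873, 'fy': 518.873, 'cx': 286.837, 'cy': 208.209, 'R': [[0.9, -0.435, -0.01], [-0.207, -0.408, -0.889], [0.383, 0.802, -0.457]], 't': [-0.482, 0.204, 1.44]}
top {'fx': 440.098, 'fy': 440.098, 'cx': 281.968, 'cy': 207.659, 'R': [[0.012, -1.0, -0.016], [-0.983, -0.009, -0.181], [0.181, 0.017, -0.983]], 't': [-0.012, 0.536, 1.156]}
{'clock': 0.1, 'joint_positions': array([-1.31001771e+00,  3.20205655e-01,  1.56557678e+00,  2.19038761e-05,
        1.25736695e+00, -2.00031175e-02]), 'dq': array([ 0.00071678, -0.00117107, -0.00392819, -0.00063061,  0.00076306,
        0.00030282]), 'joint_efforts': array([ 5.29760346e-04, -4.13332236e+01, -2.32510060e+01,  7.29946489e-02,
        4.22694243e-02, -5.28780561e-05]), 'ee_pos': array([ 0.15923223, -0.55207035,  0.23220947]), 'tool_rot': array([-3.10915245e+00, -4.39376385e-01,  2.61061057e-04]), 'force': array([ 0.14095851, -0.03120135,  0.1579044 ]), 'torque': array([0.01975412, 0.00882737, 0.03817924]), 'finger_force': 0.0, 'finger_gap': 1.0003194960840753} 0.019
```

View pics/scene0.png

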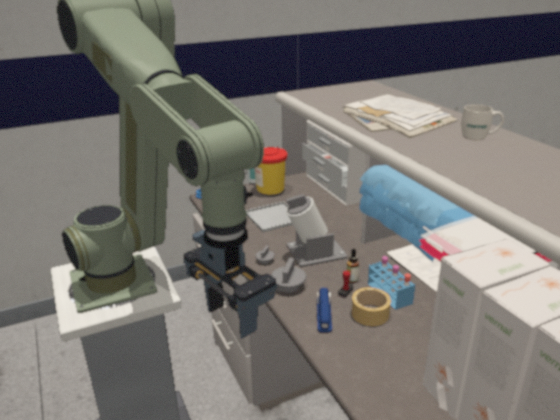

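View pics/top0.png

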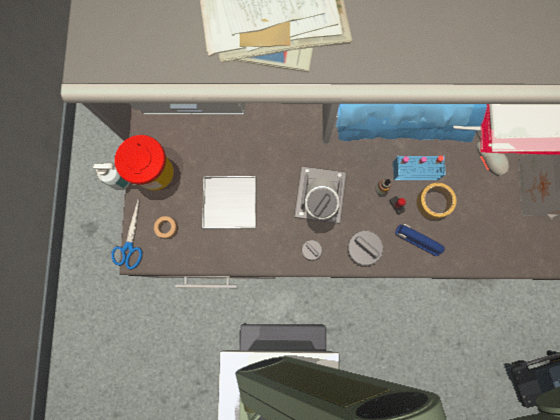

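The top view shows the canister with the closed lid at about (322,203), the tray at (229,202), and decoy lids at (312,250) and (366,248). Next I'll measure the lid and tray.

```bash
cat > h.py <<'E'
import numpy as np
from bench import bot,cams
def cloud(n,d):
    i=cams.camera_info(n);R=np.array(i["R"]);t=np.array(i["t"])
    v,u=np.mgrid[:d.shape[0],:d.shape[1]]
    c=np.stack([(u-i["cx"])/i["fx"]*d,(v-i["cy"])/i["fy"]*d,d],-1)
    P=(c-t)@R; P[d==0]=np.nan; return P
def proj(n,X):
    i=cams.camera_info(n);c=np.asarray(X)@np.array(i["R"]).T+i["t"]
    return np.stack([c[...,0]/c[...,2]*i["fx"]+i["cx"],c[...,1]/c[...,2]*i["fy"]+i["cy"]],-1)
E
python3 - <<'E'
from h import *
import cv2
z=np.load("top0.npz");p,d=z["p"],z["d"];P=cloud("top",d)
np.set_printoptions(precision=4,suppress=True)
print("table z",np.nanmedian(P[210:240,270:290,2]), "mouth guess",P[203,322])
# tray
sub=P[165:240,190:270].reshape(-1,3);w=p[165:240,190:270].min(-1).ravel()
m=(w>150);r=cv2.minAreaRect(sub[m][:,:2].astype(np.float32)*1000);print("tray",r,np.nanpercentile(sub[m][:,2],[5,50,95]))
# lid points
R=P[150:240,285:360].reshape(-1,3);ok=R[:,2]>0.13;L=R[ok]
print(len(L),L.min(0),L.max(0))
# stand foot
g=p[160:225,290:352].astype(int);G=P[160:225,290:352]
f=(G[...,2]<0.03)&(G[...,2]>0.006);print("foot",f.sum(),cv2.minAreaRect((G[f][:,:2]*1000).astype(np.float32)))
# plane RANSAC on L
rng=np.random.default_rng(0);best=0
for _ in range(2000):
    a=L[rng.choice(len(L),3,False)];n=np.cross(a[1]-a[0],a[2]-a[0]);nn=np.linalg.norm(n)
    if nn<1e-6: continue
    n/=nn;n*=np.sign(n[2]);
    if abs(n[2]-np.cos(np.radians(25)))>.04: continue
    k=abs((L-a[0])@n)<.003
    if k.sum()>best:best=k.sum();kb=k
I=L[kb];c=I.mean(0);n=np.linalg.svd(I-c)[2][2];n*=np.sign(n[2]);print("plane",best,c,n,np.degrees(np.arccos(n[2])),"yaw",np.degrees(np.arctan2(n[1],n[0])))
e1=np.cross([0,0,1],n);e1/=np.linalg.norm(e1);e2=np.cross(n,e1)
uv=np.c_[(I-c)@e1,(I-c)@e2]*1000
print("circ",cv2.minEnclosingCircle(uv.astype(np.float32)), "e1",e1)
h=(L-c)@n; B=L[h>.015]; print("bar h",np.percentile(h,[50,90,95,99]),len(B),B.mean(0))
uvB=np.c_[(B-c)@e1,(B-c)@e2]*1000;print(cv2.minAreaRect(uvB.astype(np.float32)))
for nm,(r0,r1,c0,c1) in {"top":(160,245,285,360)}.items():
    cv2.imwrite("pics/crop.png",cv2.resize(p[r0:r1,c0:c1,::-1],None,fx=7,fy=7,interpolation=cv2.INTER_CUBIC))
E
```

```text
table z 0.000983506159451933 mouth guess [ 0.5219 -0.1048  0.1945]
tray ((559.9879760742188, 147.47677612304688), (171.8638916015625, 128.11727905273438), 11.581611633300781) [-0.0001  0.0041  0.0113]
1001 [ 0.4924 -0.1471  0.1304] [ 0.5922 -0.0649  0.2096]
foot 1027 ((592.9853515625, -115.69355010986328), (171.7715606689453, 188.0216827392578), 89.02240753173828)
plane 456 [ 0.5285 -0.1046  0.1722] [-0.4131  0.0578  0.9088] 24.6556016275536 yaw 172.03928132900262
circ ((-0.2535788416862488, 0.04445444419980049), 41.0809326171875) e1 [-0.1385 -0.9904  0.    ]
bar h [-0.001   0.024   0.0267  0.0294] 129 [ 0.5182 -0.1033  0.1955]
((0.2753329277038574, -0.8038482666015625), (55.845130920410156, 12.660689353942871), 64.32931518554688)
```

View pics/crop.png

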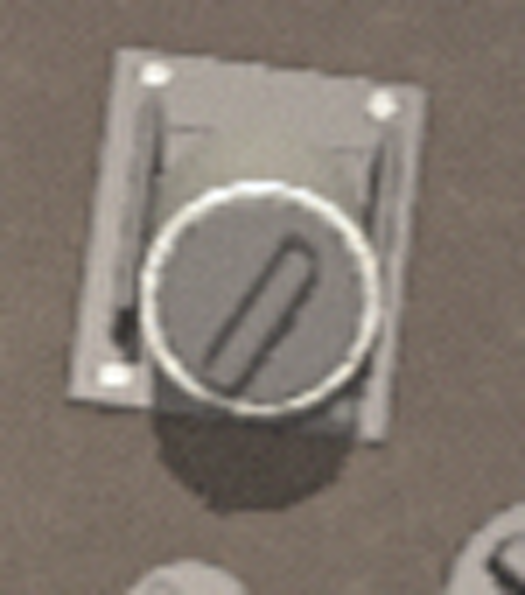

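The crop shows the bar about 64° from the stand's cross axis, pointing up and right, and centred at roughly (262,310). The plane fit gives 24.7° tilt and 172° yaw, and both agree with the expected geometry. Now I'll compute the pre-grasp move.

```bash
cat >> h.py <<'E'
from scipy.spatial.transform import Rotation as Ro
a,b=np.radians(25),np.radians(8)
N=np.array([-np.sin(a)*np.cos(b),np.sin(a)*np.sin(b),np.cos(a)])
M=np.array([.5318,-.1050,.165])
E1=np.cross([0,0,1],N);E1/=np.linalg.norm(E1);E2=np.cross(N,E1)
def rel(p,Rt):
    s=bot.observe();R0=Ro.from_rotvec(s["tool_rot"]).as_matrix()
    print("slide mm",np.round((p-s["ee_pos"])@R0*1000,1),"ang",np.round(Ro.from_matrix(R0.T@Rt).as_rotvec(),4))
def Rbar(deg):  # bar angle from E1; tool z=-N
    t=np.radians(deg);x=np.cos(t)*E1+np.sin(t)*E2;z=-N
    y=np.cross(z,x);return np.c_[x,y,z]
E
python3 - <<'E'
from h import *
Rt=Rbar(64.3);print(Rt)
rel(M+N*.129,Rt)
# tray
P=cloud("top",np.load("top0.npz")["d"]);p=np.load("top0.npz")["p"]
import cv2
m=((p.min(-1)>135)*255).astype(np.uint8);m[:165]=0;m[240:]=0;m[:,:190]=0;m[:,270:]=0
n,l,s,c=cv2.connectedComponentsWithStats(m);k=1+s[1:,4].argmax();q=P[l==k]
q=q[np.isfinite(q[:,0])];print(s[k],np.median(q,0),cv2.minAreaRect((q[:,:2]*1000).astype(np.float32)),P[202,229])
E
```

```text
[[ 0.74835183 -0.51460936  0.41850537]
 [-0.54309489 -0.83760879 -0.05881709]
 [ 0.3808116  -0.18327225 -0.90630779]]
slide mm [ 432.1 -348.7  -49.1] ang [0.0049 0.4508 0.8544]
[ 202  176   54   53 2712] [0.55988526 0.14527182 0.00414545] ((559.9451293945312, 146.3612823486328), (150.48609924316406, 150.2184600830078), 1.032924771308899) [0.56001211 0.14608029 0.00323231]
```

Request:
{"method": "apply_moves", "body": {
  "increments": [
    {"fingers": 45,"slide": [0,0,-60],"angular": [0,0,0]},
    {"fingers": 45,"slide": [432,-349,-49],"angular": [0.005,0.451,0.854]},
    {"fingers": 45,"slide": [432,-349,-49],"angular": [0.005,0.451,0.854]},
    {"fingers": 45,"slide": [432,-349,-49],"angular": [0.005,0.451,0.854]},
    {"fingers": 45,"slide": [432,-349,-49],"angular": [0.005,0.451,0.854]},
    {"fingers": 45,"slide": [432,-349,-49],"angular": [0.005,0.451,0.854]},
    {"fingers": 45,"slide": [432,-349,-49],"angular": [0.005,0.451,0.854]},
    {"fingers": 45,"slide": [432,-349,-49],"angular": [0.005,0.451,0.854]},
    {"fingers": 45,"slide": [432,-349,-49],"angular": [0.005,0.451,0.854]},
    {"fingers": 45,"slide": [432,-349,-49],"angular": [0.005,0.451,0.854]},
    {"fingers": 45,"slide": [432,-349,-49],"angular": [0.005,0.451,0.854]},
    {"fingers": 45,"slide": [432,-349,-49],"angular": [0.005,0.451,0.854]}
  ]
}}

```text
clock: 1.3
ee_pos: [0.475, -0.0998, 0.282]
tool_rot: [-2.876, 0.869, -0.661]
force: [0.5, -0.8, -1.4]
finger_gap: 0.494
finger_force: 0.0
```

```bash
python3 - <<'E'
from h import *
print(np.round(bot.observe()["joint_positions"],2));rel(M+N*.129,Rbar(64.3))
E
```

```text
[-0.26 -0.06  1.97  0.07  0.8   1.85]
slide mm [ 0.8 -3.4  1.1] ang [ 0.0005 -0.0019  0.0013]
```

Request:
{"method": "apply_moves", "body": {
  "increments": [
    {"fingers": 45,"slide": [0,0,30],"angular": [0,0,0]},
    {"fingers": 45,"slide": [0,0,50],"angular": [0,0,0]},
    {"fingers": 45,"slide": [0,0,50],"angular": [0,0,0]},
    {"fingers": 45,"slide": [0,0,50],"angular": [0,0,0]}
  ]
}}

```text
clock: 1.7
ee_pos: [0.4953, -0.1049, 0.2365]
tool_rot: [-2.876, 0.87, -0.658]
force: [0.1, 0.6, 0.3]
finger_gap: 0.492
finger_force: 0.0
```

```bash
python3 - <<'E'
from h import *
import cv2
rel(M+N*.079,Rbar(64.3)); rel(M+N*.029,Rbar(64.3))
o=[]
for n,(r,c) in{"scene":(150,220),"top":(130,250)}.items():
    p,d=cams.camera(n);o.append(cv2.resize(p[r:r+130,c:c+110,::-1],None,fx=3.6,fy=3.6,interpolation=cv2.INTER_CUBIC))
cv2.imwrite("pics/a.png",np.hstack(o))
E
```

```text
slide mm [ 0.1 -5.5  1.1] ang [ 0.0011 -0.0003  0.0009]
slide mm [ 0.1 -5.6 51.1] ang [ 0.0011 -0.0003  0.0009]
```

View pics/a.png

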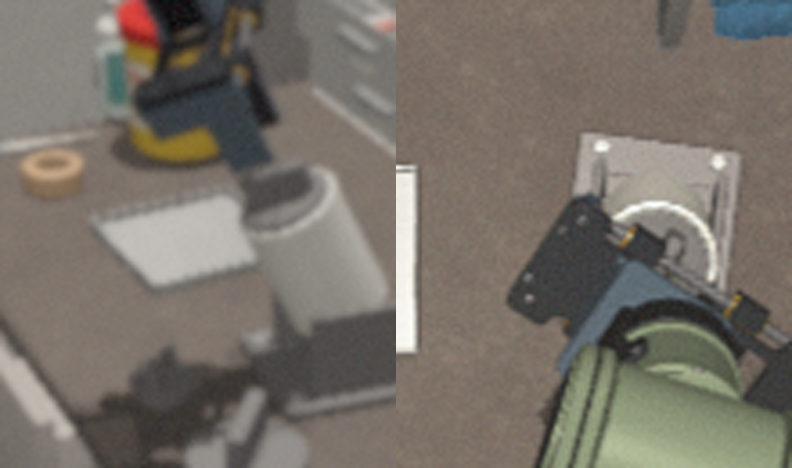

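The scene view shows the fingers lined up over the lid, with a 5.5 mm sideways error to correct on the way down.

Request:
{"method": "apply_moves", "body": {
  "increments": [
    {"fingers": 45,"slide": [0,-5.5,10],"angular": [0,0,0]},
    {"fingers": 45,"slide": [0,-5.5,30],"angular": [0,0,0]},
    {"fingers": 45,"slide": [0,-5.5,45],"angular": [0,0,0]},
    {"fingers": 45,"slide": [0,-5.5,50],"angular": [0,0,0]},
    {"fingers": 45,"slide": [0,-5.5,50],"angular": [0,0,0]},
    {"fingers": 45,"slide": [0,-5.5,50],"angular": [0,0,0]}
  ]
}}

```text
clock: 2.4
ee_pos: [0.5196, -0.1034, 0.193]
tool_rot: [-2.875, 0.87, -0.662]
force: [0.0, 0.2, 0.1]
finger_gap: 0.495
finger_force: 0.0
```

```bash
python3 - <<'E'
from h import *
rel(M+N*.029,Rbar(64.3))
E
```

```text
slide mm [-0.7  0.2  1.6] ang [ 0.0004 -0.0024  0.0007]
```

Well placed and no contact. Close the fingers.

Request:
{"method": "apply_moves", "body": {
  "increments": [
    {"fingers": 0,"slide": [0,0,0],"angular": [0,0,0]},
    {"fingers": 0,"slide": [0,0,0],"angular": [0,0,0]},
    {"fingers": 0,"slide": [0,0,0],"angular": [0,0,0]},
    {"fingers": 0,"slide": [0,0,0],"angular": [0,0,0]},
    {"fingers": 0,"slide": [0,0,0],"angular": [0,0,0]},
    {"fingers": 0,"slide": [0,0,0],"angular": [0,0,0]},
    {"fingers": 0,"slide": [0,0,0],"angular": [0,0,0]}
  ]
}}

```text
clock: 3.1
ee_pos: [0.5191, -0.1034, 0.1925]
tool_rot: [-2.877, 0.87, -0.66]
force: [-5.1, -2.1, 3.7]
finger_gap: 0.134
finger_force: 30.0
```

Request:
{"method": "apply_moves", "body": {
  "increments": [
    {"fingers": 0,"slide": [0,0,0],"angular": [0,0,-0.1]},
    {"fingers": 0,"slide": [0,0,0],"angular": [0,0,-0.2]},
    {"fingers": 0,"slide": [0,0,0],"angular": [0,0,-0.3]},
    {"fingers": 0,"slide": [0,0,0],"angular": [0,0,-0.4]},
    {"fingers": 0,"slide": [0,0,0],"angular": [0,0,-0.5]},
    {"fingers": 0,"slide": [0,0,0],"angular": [0,0,-0.58]},
    {"fingers": 0,"slide": [0,0,0],"angular": [0,0,-0.58]},
    {"fingers": 0,"slide": [0,0,0],"angular": [0,0,-0.58]}
  ]
}}

```text
clock: 3.9
ee_pos: [0.52, -0.1031, 0.1928]
tool_rot: [3.01, -0.014, 0.665]
force: [-0.8, 1.8, 2.6]
finger_gap: 0.134
finger_force: 30.0
```

```bash
cat > s.py <<'E'
from h import *
s=bot.observe();R0=Ro.from_rotvec(s["tool_rot"]).as_matrix()
Q=Rbar(64.3).T@R0
print("turned",np.round(np.degrees(np.arctan2(Q[0,1],Q[0,0])),1),"lid-frame pos mm",np.round((s["ee_pos"]-M)@np.c_[E1,E2,N]*1000,1),"force e1,e2,n",np.round(s["force"]@np.c_[E1,E2,N],1),"torque n",np.round(s["torque"]@np.c_[E1,E2,N],2),"tilt",np.round(np.degrees(np.arccos(min(1,-R0[:,2]@N))),2))
E
python3 s.py
```

```text
turned 33.2 lid-frame pos mm [-0.3  0.9 30.3] force e1,e2,n [-1.6  0.2  2.8] torque n [-0.    0.41 -0.06] tilt 0.14
```

Turned 33° freely. Try a gentle 5 mm tug.

Request:
{"method": "apply_moves", "body": {
  "increments": [
    {"fingers": 0,"slide": [0,0,-3],"angular": [0,0,0]},
    {"fingers": 0,"slide": [0,0,-5],"angular": [0,0,0]},
    {"fingers": 0,"slide": [0,0,-5],"angular": [0,0,0]}
  ]
}}

```text
clock: 4.2
ee_pos: [0.5169, -0.1028, 0.1952]
tool_rot: [3.011, -0.012, 0.659]
force: [6.9, -0.7, -11.3]
finger_gap: 0.129
finger_force: 30.0
```

```bash
python3 s.py
```

```text
turned 33.2 lid-frame pos mm [-0.1 -0.9 33.8] force e1,e2,n [ -0.3   1.5 -13.1] torque n [ 0.09  0.12 -0.03] tilt 0.1
```

Caught (13 N). Ease off, turn 10° more, tug again.

Request:
{"method": "apply_moves", "body": {
  "increments": [
    {"fingers": 0,"slide": [0,0,3.5],"angular": [0,0,0]},
    {"fingers": 0,"slide": [0,0,3.5],"angular": [0,0,-0.09]},
    {"fingers": 0,"slide": [0,0,3.5],"angular": [0,0,-0.18]},
    {"fingers": 0,"slide": [0,0,3.5],"angular": [0,0,-0.18]},
    {"fingers": 0,"slide": [0,0,1],"angular": [0,0,-0.18]},
    {"fingers": 0,"slide": [0,0,0],"angular": [0,0,-0.18]},
    {"fingers": 0,"slide": [0,0,0],"angular": [0,0,-0.18]}
  ]
}}

```text
clock: 4.9
ee_pos: [0.5173, -0.1029, 0.1972]
tool_rot: [2.963, 0.255, 0.644]
force: [-0.2, 0.3, -1.6]
finger_gap: 0.126
finger_force: 30.0
```

```bash
python3 s.py
```

```text
turned 43.6 lid-frame pos mm [-0.   0.3 35.4] force e1,e2,n [-0.3 -0.9 -1.3] torque n [-0.34  0.01  0.02] tilt 0.11
```

Force dropped, so the lid is likely free. Pull a little more.

Request:
{"method": "apply_moves", "body": {
  "increments": [
    {"fingers": 0,"slide": [0,0,-2],"angular": [0,0,0]},
    {"fingers": 0,"slide": [0,0,-4],"angular": [0,0,0]},
    {"fingers": 0,"slide": [0,0,-4],"angular": [0,0,0]}
  ]
}}

```text
clock: 5.2
ee_pos: [0.5157, -0.1027, 0.2009]
tool_rot: [2.963, 0.256, 0.644]
force: [-0.4, -0.9, -1.6]
finger_gap: 0.13
finger_force: 30.0
```

```bash
python3 s.py
```

```text
turned 43.6 lid-frame pos mm [-0.   0.4 39.4] force e1,e2,n [ 0.9 -1.  -1.3] torque n [-0.32 -0.03 -0.02] tilt 0.11
```

Free. Draw it out along the axis.

Request:
{"method": "apply_moves", "body": {
  "increments": [
    {"fingers": 0,"slide": [0,0,-5],"angular": [0,0,0]},
    {"fingers": 0,"slide": [0,0,-10],"angular": [0,0,0]},
    {"fingers": 0,"slide": [0,0,-15],"angular": [0,0,0]},
    {"fingers": 0,"slide": [0,0,-20],"angular": [0,0,0]},
    {"fingers": 0,"slide": [0,0,-30],"angular": [0,0,0]},
    {"fingers": 0,"slide": [0,0,-40],"angular": [0,0,0]},
    {"fingers": 0,"slide": [0,0,-60],"angular": [0,0,0]},
    {"fingers": 0,"slide": [0,0,-60],"angular": [0,0,0]}
  ]
}}

```text
clock: 6.0
ee_pos: [0.4912, -0.0993, 0.2581]
tool_rot: [2.96, 0.256, 0.652]
force: [0.3, -0.0, -1.4]
finger_gap: 0.13
finger_force: 30.0
```

```bash
python3 s.py; python3 - <<'E'
from h import *
import cv2
s=bot.observe()
o=[]
for n in("scene","top"):
    p,d=cams.camera(n);u,v=proj(n,s["ee_pos"]).astype(int);r=max(v-50,0);c=max(u-55,0)
    o.append(cv2.resize(p[r:r+110,c:c+110,::-1],(400,400),interpolation=cv2.INTER_CUBIC))
cv2.imwrite("pics/b.png",np.hstack(o))
# place pose: tool down, shortest tilt of present attitude
R0=Ro.from_rotvec(s["tool_rot"]).as_matrix();z=np.array([0,0,-1.]);v=np.cross(R0[:,2],z);v*=np.arcsin(np.linalg.norm(v))/np.linalg.norm(v)
Rt=Ro.from_rotvec(v).as_matrix()@R0
print("place x axis",Rt[:,0],"q",bot.observe()["joint_positions"].round(2)); rel(np.array([.560,.1455,.15]),Rt)
E
```

```text
turned 43.6 lid-frame pos mm [1.000e-01 2.200e+00 1.017e+02] force e1,e2,n [-0.  -0.4 -1.4] torque n [-0.31  0.04 -0.01] tilt 0.41
place x axis [9.85147158e-01 1.71712192e-01 1.22261053e-17] q [-0.25 -0.01  1.99  0.07  0.72  1.1 ]
slide mm [  64.8 -244.   109.9] ang [ 0.1361 -0.417  -0.    ]
```

View pics/b.png

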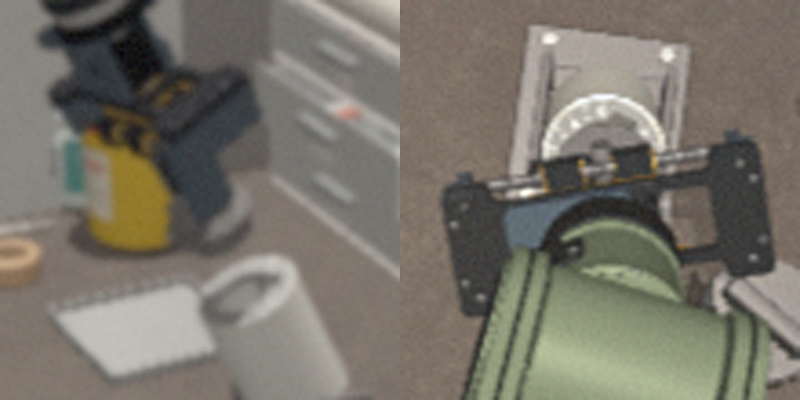

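The left view shows the lid held in the fingers at about (225,215), and the canister mouth is open and empty. Carry it to the tray: high at first, then upright, then lower.

Request:
{"method": "apply_moves", "body": {
  "increments": [
    {"fingers": 0,"slide": [20,-40,3],"angular": [0,0,0]},
    {"fingers": 0,"slide": [40,-80,8],"angular": [0,0,0]},
    {"fingers": 0,"slide": [55,-120,10],"angular": [0,0,0]},
    {"fingers": 0,"slide": [75,-160,14],"angular": [0.034,-0.104,0]},
    {"fingers": 0,"slide": [90,-200,17],"angular": [0.068,-0.208,0]},
    {"fingers": 0,"slide": [105,-231,19],"angular": [0.102,-0.312,0]},
    {"fingers": 0,"slide": [105,-231,19],"angular": [0.136,-0.417,0]},
    {"fingers": 0,"slide": [90,-236,50],"angular": [0.136,-0.417,0]},
    {"fingers": 0,"slide": [77,-240,80],"angular": [0.136,-0.417,0]},
    {"fingers": 0,"slide": [65,-244,110],"angular": [0.136,-0.417,0]},
    {"fingers": 0,"slide": [65,-244,110],"angular": [0.136,-0.417,0]},
    {"fingers": 0,"slide": [65,-244,110],"angular": [0.136,-0.417,0]}
  ]
}}

```text
clock: 7.3
ee_pos: [0.5602, 0.1457, 0.149]
tool_rot: [-3.13, -0.271, 0.004]
force: [0.7, 1.0, -0.6]
finger_gap: 0.13
finger_force: 30.0
```

```bash
python3 - <<'E'
from h import *
s=bot.observe();R0=Ro.from_rotvec(s["tool_rot"]).as_matrix();x=R0[:,0].copy();x[2]=0;x/=np.linalg.norm(x);z=np.array([0,0,-1.])
print(s["force"].round(1),s["finger_gap"]);rel(np.array([.560,.1455,.06]),np.c_[x,np.cross(z,x),z])
E
```

```text
[ 0.7  1.  -0.6] 0.12966299737177572
slide mm [ 0.   0.3 89. ] ang [-0.0005  0.0025 -0.    ]
```

Request:
{"method": "apply_moves", "body": {
  "increments": [
    {"fingers": 0,"slide": [0,0,30],"angular": [0,0,0]},
    {"fingers": 0,"slide": [0,0,60],"angular": [0,0,0]},
    {"fingers": 0,"slide": [0,0,80],"angular": [0,0,0]},
    {"fingers": 0,"slide": [0,0,89],"angular": [0,0,0]},
    {"fingers": 0,"slide": [0,0,89],"angular": [0,0,0]},
    {"fingers": 0,"slide": [0,0,89],"angular": [0,0,0]}
  ]
}}

```text
clock: 7.9
ee_pos: [0.5613, 0.146, 0.0621]
tool_rot: [-3.129, -0.271, -0.003]
force: [0.3, -0.4, -0.7]
finger_gap: 0.133
finger_force: 30.0
```

Request:
{"method": "apply_moves", "body": {
  "increments": [
    {"fingers": 0,"slide": [0,0,2],"angular": [0,0,0]},
    {"fingers": 0,"slide": [0,0,4],"angular": [0,0,0]},
    {"fingers": 0,"slide": [0,0,4],"angular": [0,0,0]}
  ]
}}

```text
clock: 8.2
ee_pos: [0.56, 0.1457, 0.0567]
tool_rot: [-3.129, -0.271, 0.001]
force: [-0.9, -0.5, -1.2]
finger_gap: 0.127
finger_force: 30.0
```

Still above the floor (the expected contact height is about 0.053). Lower in small steps.

Request:
{"method": "apply_moves", "body": {
  "increments": [
    {"fingers": 0,"slide": [0,0,1],"angular": [0,0,0]},
    {"fingers": 0,"slide": [0,0,2],"angular": [0,0,0]},
    {"fingers": 0,"slide": [0,0,2],"angular": [0,0,0]}
  ]
}}

```text
clock: 8.5
ee_pos: [0.5598, 0.1457, 0.0542]
tool_rot: [-3.13, -0.271, 0.003]
force: [-0.2, 0.1, -0.9]
finger_gap: 0.132
finger_force: 30.0
```

Request:
{"method": "apply_moves", "body": {
  "increments": [
    {"fingers": 0,"slide": [0,0,1],"angular": [0,0,0]},
    {"fingers": 0,"slide": [0,0,1.5],"angular": [0,0,0]},
    {"fingers": 0,"slide": [0,0,1.5],"angular": [0,0,0]}
  ]
}}

```text
clock: 8.8
ee_pos: [0.5598, 0.1457, 0.0528]
tool_rot: [-3.13, -0.271, 0.002]
force: [0.7, -0.3, -0.8]
finger_gap: 0.127
finger_force: 30.0
```

Request:
{"method": "apply_moves", "body": {
  "increments": [
    {"fingers": 0,"slide": [0,0,0.7],"angular": [0,0,0]},
    {"fingers": 0,"slide": [0,0,1.5],"angular": [0,0,0]},
    {"fingers": 0,"slide": [0,0,1.5],"angular": [0,0,0]}
  ]
}}

```text
clock: 9.1
ee_pos: [0.5599, 0.1457, 0.0517]
tool_rot: [-3.129, -0.271, 0.002]
force: [-0.2, -0.4, 1.9]
finger_gap: 0.132
finger_force: 30.0
```

```bash
python3 - <<'E'
from h import *
import cv2
s=bot.observe();print(s["force"],s["ee_pos"])
p,d=cams.camera("scene");u,v=proj("scene",s["ee_pos"]).astype(int)
cv2.imwrite("pics/c.png",cv2.resize(p[v-45:v+45,u-55:u+55,::-1],None,fx=6,fy=6,interpolation=cv2.INTER_CUBIC))
E
```

```text
[-0.22143721 -0.3602292   1.85856439] [0.55989616 0.14570685 0.05169125]
```

View pics/c.png

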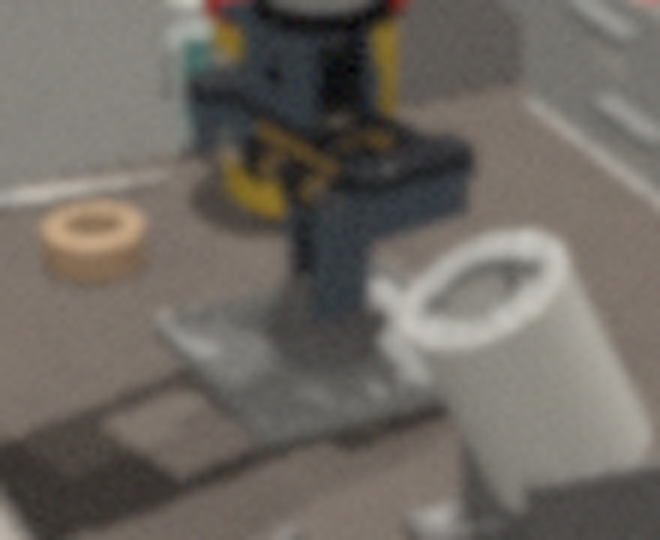

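The lid sits at about (330,335), on the tray floor near its centre, and contact force has appeared. Release and lift away.

Request:
{"method": "apply_moves", "body": {
  "increments": [
    {"fingers": 20,"slide": [0,0,0.5],"angular": [0,0,0]},
    {"fingers": 40,"slide": [0,0,0],"angular": [0,0,0]},
    {"fingers": 50,"slide": [0,0,0],"angular": [0,0,0]},
    {"fingers": 50,"slide": [0,0,0],"angular": [0,0,0]},
    {"fingers": 50,"slide": [0,0,0],"angular": [0,0,0]},
    {"fingers": 50,"slide": [0,0,-20],"angular": [0,0,0]},
    {"fingers": 50,"slide": [0,0,-50],"angular": [0,0,0]},
    {"fingers": 50,"slide": [0,0,-90],"angular": [0,0,0]},
    {"fingers": 50,"slide": [0,0,-130],"angular": [0,0,0]},
    {"fingers": 50,"slide": [0,0,-170],"angular": [0,0,0]},
    {"fingers": 50,"slide": [-40,0,-200],"angular": [0,0,0]},
    {"fingers": 50,"slide": [-80,0,-200],"angular": [0,0,0]}
  ]
}}

```text
clock: 10.35
ee_pos: [0.4832, 0.1324, 0.2557]
tool_rot: [-3.128, -0.27, -0.013]
force: [-0.2, -1.1, 0.0]
finger_gap: 0.55
finger_force: 0.0
```

Request:
{"method": "apply_moves", "body": {
  "increments": [
    {"fingers": 50,"slide": [-40,0,0],"angular": [0,0,0]},
    {"fingers": 50,"slide": [-80,0,0],"angular": [0,0,0]},
    {"fingers": 50,"slide": [-120,0,0],"angular": [0,0,0]},
    {"fingers": 50,"slide": [-120,0,0],"angular": [0,0,0]},
    {"fingers": 50,"slide": [-120,0,0],"angular": [0,0,0]}
  ]
}}

```text
clock: 10.85
ee_pos: [0.3629, 0.1113, 0.2521]
tool_rot: [-3.129, -0.271, -0.001]
force: [1.1, 0.1, 0.1]
finger_gap: 0.548
finger_force: 0.0
```

```bash
python3 - <<'E'
from h import *
import cv2
p,d=cams.camera("top");P=cloud("top",d)
print("heights",P[202,229],np.nanmax(P[165:235,205:255,2]))
q=cams.camera("scene")[0]
cv2.imwrite("pics/d.png",np.hstack([cv2.resize(p[130:270,100:460,::-1],(500,194),interpolation=cv2.INTER_CUBIC),cv2.resize(q[150:300,220:420,::-1],(259,194))]))
E
```

```text
heights [0.55052071 0.13927936 0.05156137] 0.6104002297029499
```

View pics/d.png

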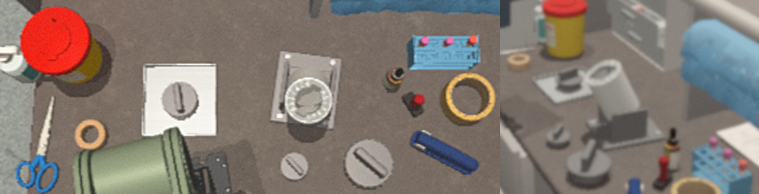

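The lid stands upright at about (180,100), centred in the tray with its bar up. The canister is open and the bystanders haven't moved.

```bash
python3 -c "
from bench import bot
print(bot.job_done())"
```

```text
the job is handed in; nothing more can be done
None
```

The lid came free after about 44° anticlockwise; I drew it straight out, set it bar upwards near the centre of the tray, let go and handed the job in at about 11 s, with nothing else seen to move.

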